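# Hold the hidden bolt of the chopping-board holder

## Robot

A 7-joint arm with a two-finger parallel gripper is mounted at the origin on the work surface. World frame = base frame: x ahead of the robot, y to its left, z up, the work surface at z = 0. Lengths are in mm, angles in degrees, forces in N, time in s.
With the tool pointing down it reaches from about 400 to 925 mm from the base axis. Payload 5.6 kg.
Tool frame: the origin (TCP) lies at the very end of the fingers, on their centre line; the grasp point (between the pads) lies 19 mm behind it; x points along the fingers, y is the direction in which the jaws open and shut, and the axes are right-handed (so a half turn about x gives the same grasp; the last joint's range is limited). The gripper opens to 85 mm and grips with 20 to 120 N. Pads are 22 mm wide; open, the fingers measure 114 mm over their backs; the gripper's body (76 mm by 85 mm) begins 54 mm behind the grasp point. The pads swing forward as they close: fully open they stand 13 mm farther back than shut.
Start: joints at [73.797, 26.786, -0.665, 91.828, 0.344, 61.387, -3.226], TCP at [154.338, -631.418, 231.29] pointing down, gripper open.
Joint ranges: [-144.91, 144.91], [-17.63, 115.5], [-89.93, 88.59], [15.96, 139.68], [-74.01, 254.01], [8.47, 105.57], [-167.45, 167.45]. Speed limits (degrees/s): [147.25, 147.25, 180, 180, 180, 180, 180].

## Interface

Orientations are given as a 3x3 rotation matrix whose columns are the frame's x, y, z axes.
In Python, from station import sense, cams, manip, search_frame, pinpoint gives the robot as it stands. The module is installed in compiled form; this text tells all that it offers.
- The arm moves only by the shell command python3 -m pendant 'ROWS' [FORCE]. ROWS is JSON, a list of rows, each a list of 3 entries, a list of its own where there are three numbers: the shift along the world's x, y, z in m, then the turn about the world's z in rad, then the opening, from 0 (shut) to 1 (fully open). In form: [[[x, y, z], spin, gripper], ...]. A call has 1 to 20 rows; each row shifts and turns the commanded pose from where the row before left it; what a row does not reach is not made up. A row lasts 1/8 s, in which the tool goes at most 62.5 mm and 10.7 degrees, less where a joint would pass 70% of its speed; a pose out of reach is approached as far as the arm can. A call with a gripper value outside its range is refused whole. The fingers move at their own pace and stop on an object; FORCE is the grip in N (left out, the last holds). Time passes only in rows, so rows that do not move let the fingers close. It gives the time, the measured TCP pose, the force and the opening at its end, in the units of the state.
- sense(): the state, without advancing time (a new reading comes with each control period).
- cams.read_camera(name): name is "scene" or "top" or "wrist"; returns a dict with "pixels" (400x640x3 uint8, blue, green, red), "intrinsics" (3x3 intrinsics, pixels), "dist" ([k1, k2, p1, p2, k3] as OpenCV has them; the pictures are not rectified), "R" (3x3) and "t" (3): a world point X has camera coordinates R X + t. Camera axes: x right, y down, z forward; pixel columns grow to the right and rows downward; lengths in mm; the calibration is good to about 2 mm. A picture is of the moment at which its call begins. There is no depth.
- manip.sign_off(): hands the job in, once; it reports no verdict.
Trained networks look in the newest picture that a camera, given by its name, has taken for a name from the list of things; names that differ only in an ending like _2 or _b are one class to them, and where a whole thing is asked for, a point or a joint stands for the part that bears it (a point fixed in the world has none). Each returns a list of dicts, best first, with "conf" (0 to 1); they miss things now and then, are a little off and sometimes report something else, mostly with a low value. They report only what shows in the picture. A call takes as long as a camera call. They do not tell look-alikes from the thing itself.
- search_frame(camera, target): "bbox" ([left, top, width, height] in pixels, round what is visible of it).
- pinpoint(camera, target): "centre" ([column, row] in pixels: a listed point, or the origin of a listed thing).
The state is a dict: "time": time; "q": joint angles; "dq": joint speeds; "effort": joint torques, N m; "eef_pos": TCP position; "eef_rot": TCP orientation; "wrist_force": force on the tool from outside, world axes, zero at the start; "wrist_torque": the same for the moment, N m; "grip_width": finger opening in mm.
Only numpy, scipy, OpenCV 4.12 (cv2) and the standard library are available. Lean on these libraries where they do the work, as an engineer would, in place of code of your own. Each camera call takes 0.05 s, during which the arm holds its last target.

## Task

Draw the white chopping board straight up out of its steel holder and stand it upright in the slot of the empty drying stand, so that you can get at the square bolt head behind the holder's bracket. Then reach down into the gap, grip the bolt head across its flats, turn it until the drooping spanner on the other side of the bracket lies level, and keep it from turning back: hold by the bolt head alone, touch the spanner with nothing, and finish while still holding. Do not shift the amber jar or the mug.

Things in the scene. Friction and masses are not known exactly. Their poses are not given: they have to be found in the camera images.
- rack: Fixed steel board holder. Origin on the worktop under the middle of its slot; x across the slot to the bracket, y along it, z up. Slot floor z 8 mm; slot 14 mm wide (x +-7), 186 long, guides 60 high: a whole wall at x -12 to -7; on the +x side only end strips (x 7 to 11, |y| 71 to 95). Over all x -24 to 60, y +-106 mm.
- bracket_top (a point): Middle of the top edge of the holder's bracket: an upright steel plate, 5 mm thick (holder x 40 to 45), 212 mm long (y), top edge at z = 100 mm. Axes as the holder. Between the slot's wall (x = -7) and the bracket is a gap 47 mm wide, clear for |y| under 70 but for board and bolt head.
- bolt_head (a point): Centre of the square bolt head in the gap: holder x 20, y 0, z 76 mm; seen from above once the board is out. 24 x 24 mm across flats, 16 mm long along the bolt (x 12 to 28); a collar 16 mm in diameter joins it to the bracket. Axes turn with the bolt: x along it (as the holder's x), y and z normal to the flats; the spanner points along this y.
- bolt (a joint): Turn of the bolt about the holder's x axis, rad: 0 = spanner level, head flats upright and level; negative = spanner's free end (+y) droops. Nut and spanner turn with it as one. Turns freely from -0.32 (a stop, where the spanner's weight, about 0.1 N m, takes it when not held) to 0.6.
- spanner_end (a point): Middle of the jaws of the grey open-end spanner on the +x side of the bracket, stuck on the nut, turning with the bolt. Axes as bolt_head, and at (34, 150, 0) mm from it; the spanner points along +y, reaching 160 mm from the bolt axis, up to 36 mm wide, at x 30 to 38 mm.
- board_c (a point): Centre of the loose white plastic chopping board, 10 mm thick (x), 170 wide (y), 150 high (z), about 0.24 kg. It stands upright in the holder's slot; lower edge 8 mm, upper edge 158 mm above the worktop. It passes 7 mm from the bolt head.
- board: The same board; origin at the middle of its lower edge, axes as board_c.
- stand: Low aluminium drying stand, fixed, empty. Origin on the worktop under the middle of its slot; x across the slot, y along it, z up. Slot 18 mm wide, 198 mm long, floor at z = 8 mm, walls 5 mm thick up to z = 50 mm. Base 100 x 206 mm. The board fits in either way round.
- jar_c (a point): Centre of a small amber glass jar with a brass lid, diameter 56 mm, 85 mm high; bystander.
- mug_c (a point): Centre of a white mug, diameter 76 mm (handle besides), 85 mm high; bystander.
There are look-alikes about, which are no part of the job. Of the things like the board, leave any that is brown; of the rest the smaller one is meant.

How it is judged (in metres and radians):
On the way, in this order (a step that is already met when the one before it is completed fails the run):
1. the board is drawn up clear of the holder's slot, still upright (z of board_c in the frame of rack above 0.14 m and angle between board_c's own z axis and vertical below 0.35 rad), for 0.1 s.
2. the board stands in the drying stand's slot, let go (x of board_c in the frame of stand between -0.016 and 0.016 m and y of board_c in the frame of stand between -0.03 and 0.03 m and z of board_c in the frame of stand between 0.07 and 0.09 m and angle between board_c's own z axis and vertical below 0.3 rad and contact force between the fingers and board below 0.3 N), for 0.2 s.
At the end, for the whole second after the job is handed in: Board upright (0.3 rad) on the floor of the stand's slot, let go, at rest; fingers press the bolt head with over 5 N, grasp point within 25 mm of its centre; bolt still and within 0.12 rad of level, nothing touching the spanner; program finishes while holding (all of step 2 and value of joint bolt between -0.12 and 0.12 rad and velocity of joint bolt between -0.1 and 0.1 rad/s and contact force between the fingers and bolt_c0 above 5 N and distance between the grasp point and bolt_head below 0.025 m and contact force between anything else and bolt_c2 below 0.3 N and contact force between anything else and bolt_c3 below 0.3 N and contact force between anything else and bolt_c4 below 0.3 N and contact force between anything else and bolt_c5 below 0.3 N and contact force between anything else and bolt_c6 below 0.3 N and linear speed of board below 0.02 m/s); the arm keeps its last pose, push and grip.
It fails at once if the jar shifted by more than 30 mm (distance of jar_c from where it was at the start of the episode above 0.03 m).
It fails at once if the mug shifted by more than 30 mm (distance of mug_c from where it was at the start of the episode above 0.03 m).
It also fails if it takes over 58 s, if anything falls off the work surface, if the arm or the gripper's body presses on something with over 40 N, if the wrist force passes 120 N, or if a joint passes its speed limit or range.

## Working session

There is one attempt and no reset: what is moved stays moved. The work goes in short steps, Python scripts to look and compute and a shell command to move; the robot and the scene stay as the last step left them, time stands still between calls to the robot, and variables do not carry over. Pictures are saved under pics/ and viewed, and the job is handed in when it is done.

```bash
mkdir -p pics; ls
cat > h.py <<'E'
import numpy as np, cv2
from station import sense, cams, manip, search_frame, pinpoint
def snap(name,fn):
    c=cams.read_camera(name); cv2.imwrite('pics/'+fn,c['pixels']); return c
E
python3 - <<'E'
from h import *
s=sense(); print(s)
for n in ['scene','top','wrist']:
    c=snap(n,n+'0.png'); print(n,np.round(c['R'],4).tolist(),np.round(c['t'],1).tolist(),np.round(c['intrinsics'],1).tolist(),c['dist'])
    for t in ['rack','board','board_c','bolt_head','spanner_end','stand','jar_c','mug_c','bracket_top']:
        try: print(n,t,[(np.round(d['centre'],1).tolist(),round(d['conf'],2)) for d in pinpoint(n,t)][:4])
        except Exception as e: print(t,e)
print(sense()['time'])
E
```

```text
pics
{'time': 0.0, 'q': array([73.79823229, 26.83521094, -0.66549852, 91.88287959,  0.34350682,
       61.38568459, -3.22582708]), 'dq': array([ 0.03282824, -0.0973768 , -0.02743589, -0.0947227 , -0.04286002,
        0.02393192, -0.04613013]), 'effort': array([-4.16120592e-04, -5.32391989e+01,  2.12928280e-02, -2.51302475e+01,
        1.14326653e-02,  7.76018860e-03, -8.01429024e-06]), 'eef_pos': array([ 154.17010143, -630.8649302 ,  230.33311254]), 'eef_rot': array([[-5.32274408e-04,  2.37428091e-01, -9.71404971e-01],
       [ 1.69496340e-03, -9.71403499e-01, -2.37428660e-01],
       [-9.99998422e-01, -1.77287307e-03,  1.14621300e-04]]), 'wrist_force': array([ 0.4912865 , -0.24935966, -0.29015081]), 'wrist_torque': array([ 0.02626652, -0.01903177,  0.02053084]), 'grip_width': 85.36931723953754}
scene [[-0.0549, 0.9984, 0.0101], [0.8277, 0.0512, -0.5588], [-0.5585, -0.0224, -0.8292]] [-31.1, -403.2, 1228.8] [[405.1, 0.0, 318.8], [0.0, 405.1, 203.5], [0.0, 0.0, 1.0]] [-0.06251283  0.          0.          0.          0.        ]
scene rack [([376.5, 223.5], 0.62)]
scene board [([186.7,
[... 899 characters left out ...]
2.3], 0.6)]
top bolt_head [([267.6, 170.5], 0.69)]
top spanner_end [([273.2, 162.6], 0.73), ([227.5, 154.7], 0.69)]
top stand [([422.8, 198.6], 0.67)]
top jar_c [([332.5, 250.3], 0.78), ([271.9, 185.7], 0.33)]
top mug_c [([334.9, 105.0], 0.96)]
top bracket_top [([274.4, 161.7], 0.59), ([424.6, 200.5], 0.51)]
wrist [[0.2372, -0.9715, 0.0004], [-0.9375, -0.2288, 0.2621], [-0.2545, -0.0626, -0.965]] [-650.7, -33.8, 377.5] [[286.9, 0.0, 322.8], [0.0, 286.9, 201.4], [0.0, 0.0, 1.0]] [-0.02138953  0.          0.          0.          0.        ]
wrist rack []
wrist board []
wrist board_c []
wrist bolt_head []
wrist spanner_end []
wrist stand []
wrist jar_c []
wrist mug_c []
wrist bracket_top []
1.5
```

View images.

View pics/scene0.png

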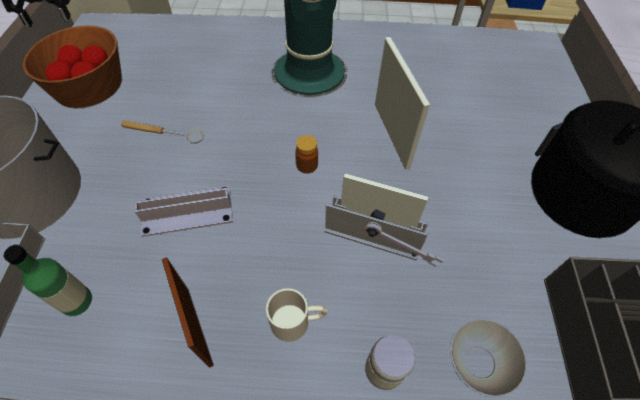

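View pics/top0.png

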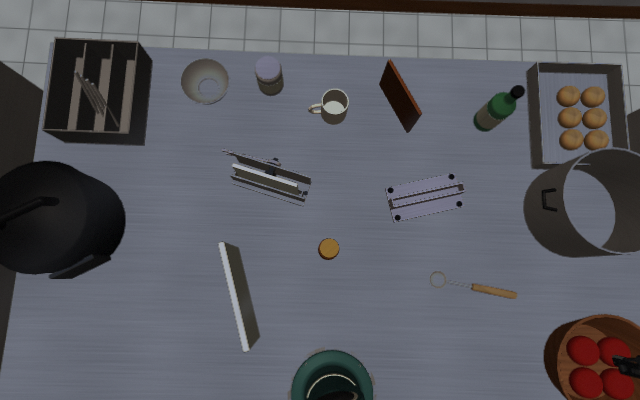

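```bash
cat >> h.py <<'E'
def proj(c,X):
    X=np.atleast_2d(np.asarray(X,float)); rv,_=cv2.Rodrigues(c['R'])
    return cv2.projectPoints(X,rv,np.asarray(c['t'],float),c['intrinsics'],c['dist'])[0].reshape(-1,2)
def ray(c,uv,z):
    p=cv2.undistortPoints(np.array([[uv]],float),c['intrinsics'],c['dist']).reshape(2)
    d=c['R'].T@np.array([p[0],p[1],1.]); o=-c['R'].T@c['t']
    return o+d*(z-o[2])/d[2]
def crop(px,x,y,w,h,s,fn):
    cv2.imwrite('pics/'+fn,cv2.resize(px[y:y+h,x:x+w],None,fx=s,fy=s,interpolation=cv2.INTER_CUBIC))
E
python3 - <<'E'
from h import *
import pickle
cs={n:cams.read_camera(n) for n in ['scene','top']}
pickle.dump(cs,open('c0.pkl','wb'))
for n,b,z in [('scene',(376.5,223.5),0),('top',(267.6,185.9),0),('scene',(375.5,216.3),100),('top',(274.4,161.7),100),('top',(267.6,170.5),76),('top',(422.8,198.6),0),('scene',(185.2,206.5),0),('scene',(308.3,155),42),('scene',(288,311),42),('top',(335,105),42),('top',(332.5,250.3),42)]:
    print(n,b,z,ray(cs[n],b,z).round(0))
crop(cs['scene']['pixels'],310,160,140,110,5,'s_r.png')
crop(cs['top']['pixels'],210,140,120,80,6,'t_r.png')
crop(cs['top']['pixels'],375,160,100,75,6,'t_s.png')
crop(cs['scene']['pixels'],125,170,120,80,6,'s_s.png')
E
```

```text
scene (376.5, 223.5) 0 [531. 193.   0.]
top (267.6, 185.9) 0 [542. 196.   0.]
scene (375.5, 216.3) 100 [575. 177. 100.]
top (274.4, 161.7) 100 [588. 171. 100.]
top (267.6, 170.5) 76 [570. 190.  76.]
top (422.8, 198.6) 0 [ 520. -246.    0.]
scene (185.2, 206.5) 0 [ 511. -256.    0.]
scene (308.3, 155) 42 [371.  26.  42.]
scene (288, 311) 42 [762.  14.  42.]
top (335, 105) 42 [775.  12.  42.]
top (332.5, 250.3) 42 [364.  10.  42.]
```

View pics/s_r.png

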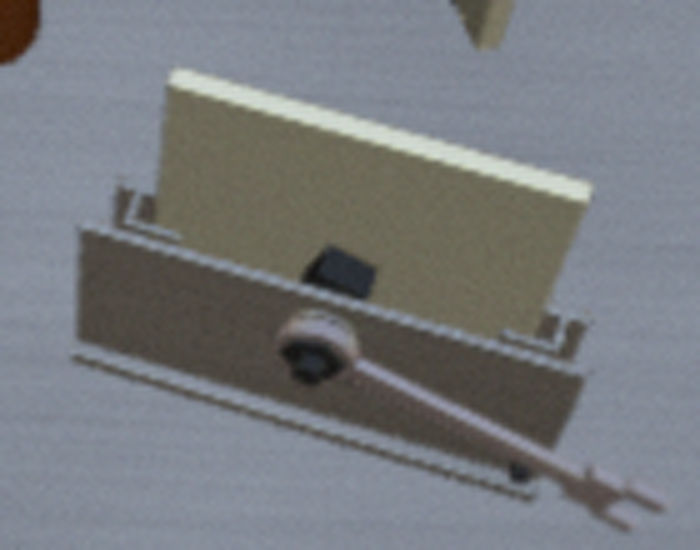

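View pics/t_r.png

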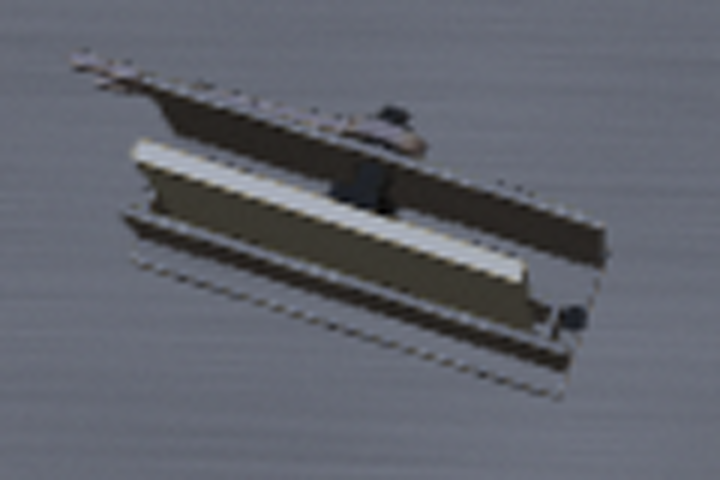

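View pics/t_s.png

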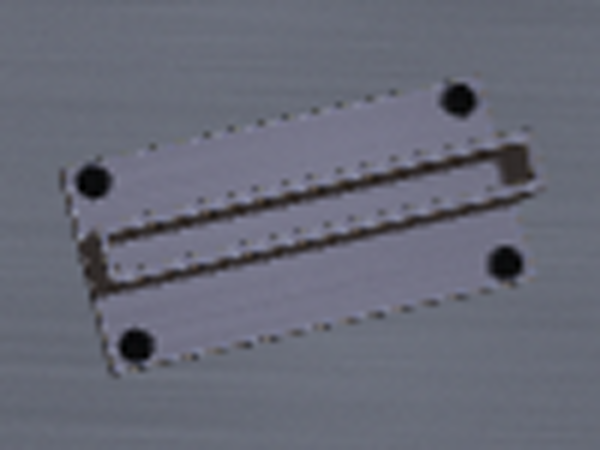

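View pics/s_s.png

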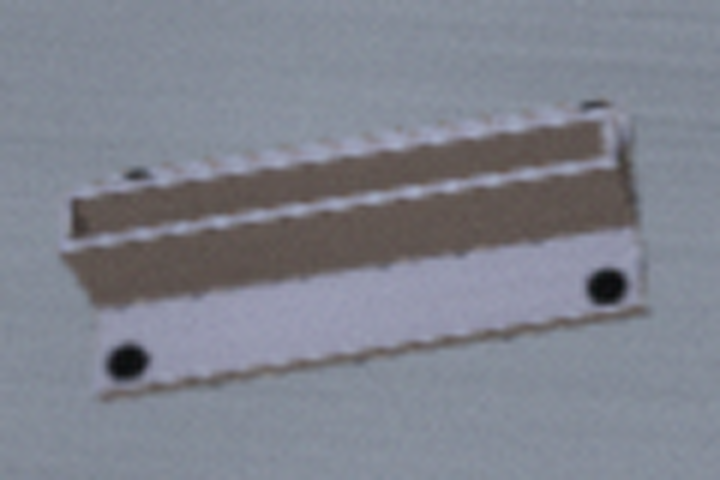

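```bash
cat > fit.py <<'E'
from h import *
import pickle
from scipy.optimize import least_squares
cs=pickle.load(open('c0.pkl','rb'))
def px(o,s,p): return np.array(o)+(np.array(p,float)+.5)/s-.5
def fit(obs,x0):
    def T(p,X):
        c,s=np.cos(p[2]),np.sin(p[2]); X=np.array(X,float)
        return np.c_[p[0]+c*X[:,0]-s*X[:,1],p[1]+s*X[:,0]+c*X[:,1],X[:,2]]
    def r(p):
        return np.concatenate([(proj(c,T(p,[X]))[0]-uv) for c,X,uv in obs]).ravel()
    q=least_squares(r,x0,loss='soft_l1',x_scale=[10,10,.1])
    return q.x,r(q.x).reshape(-1,2)
S,Tp=cs['scene'],cs['top']
so=lambda p:px((310,160),5,p); to=lambda p:px((210,140),6,p)
rack=[(S,(45,-106,100),so((78,230))),(S,(45,106,100),so((583,376))),
 (Tp,(40,-106,100),to((603,233))),(Tp,(-7,95,60),to((122,213))),(Tp,(-7,-95,60),to((570,358))),
 (S,(60,-106,0),so((75,357))),(S,(60,106,0),so((533,497))),(Tp,(-24,106,0),to((130,260))),(Tp,(-24,-106,0),to((560,398)))]
board=[(S,(5,-85,158),so((168,88))),(S,(5,85,158),so((588,201))),(S,(-5,-85,158),so((178,70))),(S,(-5,85,158),so((592,186))),
 (Tp,(5,85,158),to((138,139))),(Tp,(-5,85,158),to((132,157))),(Tp,(5,-85,158),to((524,262))),(Tp,(-5,-85,158),to((521,282)))]
s2=lambda p:px((125,170),6,p); t2=lambda p:px((375,160),6,p)
stand=[(Tp,(50,103,0),t2((62,170))),(Tp,(50,-103,0),t2((478,80))),(Tp,(-50,103,0),t2((115,374))),(Tp,(-50,-103,0),t2((540,280))),
 (S,(50,-103,0),s2((100,397))),(S,(50,103,0),s2((648,312))),(S,(14,-99,50),s2((65,250))),(S,(14,99,50),s2((618,158))),(Tp,(14,-99,50),t2((527,132))),(Tp,(-14,-99,50),t2((540,183)))]
for n,o,x0 in [('rack',rack,[535,195,-.27]),('board',board,[535,195,-.27]),('stand',stand,[515,-250,.2])]:
    for k in ('both','S','T'):
        oo=[a for a in o if k=='both' or a[0] is (S if k=='S' else Tp)]
        p,r=fit(oo,x0); print(n,k,np.round(p,3), np.abs(r).max().round(2))
        if k=='both': print(r.round(1).tolist())
E
python3 fit.py
```

```text
rack both [ 5.37653e+02  1.89378e+02 -2.81000e-01] 4.09
[[0.6, -1.5], [0.9, -0.9], [-0.3, -0.1], [3.7, 0.0], [-4.1, -2.8], [-2.0, 3.1], [-1.1, 3.5], [0.1, 1.3], [-0.2, 1.1]]
rack S [ 5.35223e+02  1.89496e+02 -2.72000e-01] 2.59
rack T [ 5.38183e+02  1.88998e+02 -2.85000e-01] 4.01
board both [ 5.40965e+02  1.89458e+02 -2.79000e-01] 0.87
[[-0.2, -0.7], [0.3, 0.3], [-0.7, -0.9], [0.4, -0.7], [-0.1, -0.8], [-0.5, -0.1], [0.6, -0.7], [-0.2, -0.3]]
board S [ 5.42167e+02  1.89512e+02 -2.75000e-01] 0.8
board T [ 5.39852e+02  1.89246e+02 -2.82000e-01] 0.61
stand both [ 5.23925e+02 -2.50015e+02  2.57000e-01] 2.16
[[-0.2, 0.6], [-0.3, -0.1], [-0.0, 0.6], [-0.8, 0.1], [0.1, 1.0], [-0.3, 0.1], [0.4, 0.0], [-2.2, 1.0], [-0.3, -0.1], [0.4, 1.2]]
stand S [ 5.22622e+02 -2.49614e+02  2.56000e-01] 1.88
stand T [ 5.25091e+02 -2.50506e+02  2.53000e-01] 0.92
```

```bash
python3 -m pendant '[[[0,0,0.055],0,1],[[0,0,0.055],0,1],[[0,0,0.055],0,1],[[0,0,0.055],0,1],[[0.037,0.038,0],0.159,1],[[0.037,0.038,0],0.159,1],[[0.037,0.038,0],0.159,1],[[0.037,0.038,0],0.159,1],[[0.037,0.038,0],0.159,1],[[0.037,0.038,0],0.159,1],[[0.037,0.038,0],0.159,1],[[0.037,0.038,0],0.159,1],[[0.037,0.038,0],0.159,1],[[0.037,0.038,0],0.159,1],[[0,0,-0.05],0,1],[[0,0,-0.05],0,1],[[0,0,0],0,1]]'
python3 - <<'E'
from h import *
import pickle
c=snap('wrist','w1.png'); pickle.dump(c,open('w1.pkl','wb')); s=sense(); print(s['time'],s['q'],s['eef_pos'],np.degrees(np.arctan2(s['eef_rot'][1,1],s['eef_rot'][0,1])))
E
```

```text
time: 3.72
eef_pos: [522.3, -250.9, 347.9]
eef_rot: [[-0.007, 0.967, 0.256], [0.003, 0.256, -0.967], [-1.0, -0.006, -0.005]]
wrist_force: [-0.1, 0.2, 1.6]
grip_width: 85.4
3.775 [ 44.79276173  17.32491408 -28.2814055   91.82554966   8.45736972
  73.10949239  29.94169865] [ 523.90096586 -251.48835264  351.0069761 ] 14.825486714547324
```

View pics/w1.png

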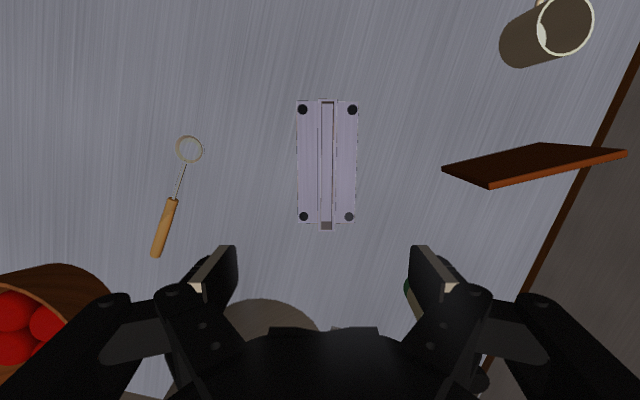

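Run:
```python
from h import *
import pickle
c=pickle.load(open('w1.pkl','rb'))
crop(c['pixels'],280,85,100,160,4,'w1s.png')
p=np.array([524,-250]);a=.256
R=np.array([[np.cos(a),-np.sin(a)],[np.sin(a),np.cos(a)]])
X=[(*(p+R@[x,y]),z) for x,y,z in [(50,103,3),(50,-103,3),(-50,103,3),(-50,-103,3),(14,99,50),(14,-99,50),(-14,99,50),(-14,-99,50),(9,99,50),(-9,99,50),(9,-99,50),(-9,-99,50)]]
u=proj(c,X); print(u.round(1))
im=cv2.resize(c['pixels'],None,fx=4,fy=4,interpolation=cv2.INTER_CUBIC)
for q in u: cv2.circle(im,(int(q[0]*4+2),int(q[1]*4+2)),3,(0,0,255),-1)
cv2.imwrite('pics/w1o.png',im[340:960,1100:1520][:600])
```

```text
[[356.4 100.4]
 [352.7 221.7]
 [294.3 100.3]
 [296.9 221.5]
 [335.1 100.6]
 [333.4 228.7]
 [315.8 100.5]
 [316.2 228.6]
 [331.6 100.6]
 [319.3 100.5]
 [330.3 228.7]
 [319.3 228.6]]
```

View pics/w1o.png

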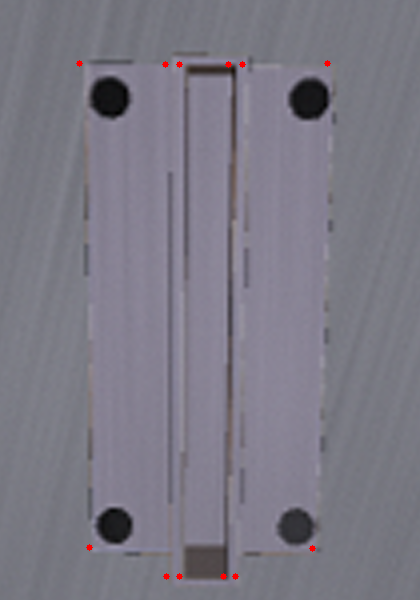

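```bash
python3 -m pendant '[[[0.0017,0.049,0],-0.0597,1],[[0.0017,0.049,0],-0.0597,1],[[0.0017,0.049,0],-0.0597,1],[[0.002,0.049,0],-0.0597,1],[[0.002,0.049,0],-0.0597,1],[[0.002,0.049,0],-0.0597,1],[[0.002,0.049,0],-0.0597,1],[[0.002,0.049,0],-0.0597,1],[[0.002,0.049,-0.03],-0.0597,1],[[0,0,-0.03],0,1],[[0,0,0],0,1]]'
python3 - <<'E'
from h import *
import pickle
c=snap('wrist','w2.png'); pickle.dump(c,open('w2.pkl','wb')); s=sense(); print(s['time'],s['q'],s['eef_pos'],np.degrees(np.arctan2(s['eef_rot'][1,1],s['eef_rot'][0,1])))
p=np.array([541,189.5]);a=-.279
R=np.array([[np.cos(a),-np.sin(a)],[np.sin(a),np.cos(a)]])
X=[(*(p+R@[x,y]),z) for x,y,z in [(5,85,158),(5,-85,158),(-5,85,158),(-5,-85,158),(45,106,100),(45,-106,100),(40,106,100),(40,-106,100),(-7,90,60),(-7,-90,60)]]
u=proj(c,X); print(u.round(1))
im=cv2.resize(c['pixels'],None,fx=3,fy=3,interpolation=cv2.INTER_CUBIC)
for q in u: cv2.circle(im,(int(q[0]*3+1.5),int(q[1]*3+1.5)),3,(0,0,255),-1)
x0=int(max(0,u[:,0].min()*3-100)); y0=int(max(0,u[:,1].min()*3-50))
cv2.imwrite('pics/w2o.png',im[y0:y0+600,x0:x0+800])
print(x0,y0)
E
```

```text
time: 5.15
eef_pos: [541.7, 189.8, 292.0]
eef_rot: [[-0.0, 0.962, -0.274], [-0.0, -0.274, -0.962], [-1.0, -0.0, 0.0]]
wrist_force: [-0.1, -0.3, 0.4]
grip_width: 85.4
5.2 [  6.05438855  20.55501259 -36.35935253  96.9514061   13.14494158
  66.68780394 -49.77984034] [542.5547146  189.48609276 293.25833848] -15.999617039274195
[[327.3 102.2]
 [326.6 270.1]
 [316.4 102.2]
 [317.2 270.1]
 [363.2  85.8]
 [357.1 262.5]
 [358.7  85.8]
 [353.2 262.5]
 [316.4 103.6]
 [317.1 238.8]]
849 207
```

View pics/w2o.png

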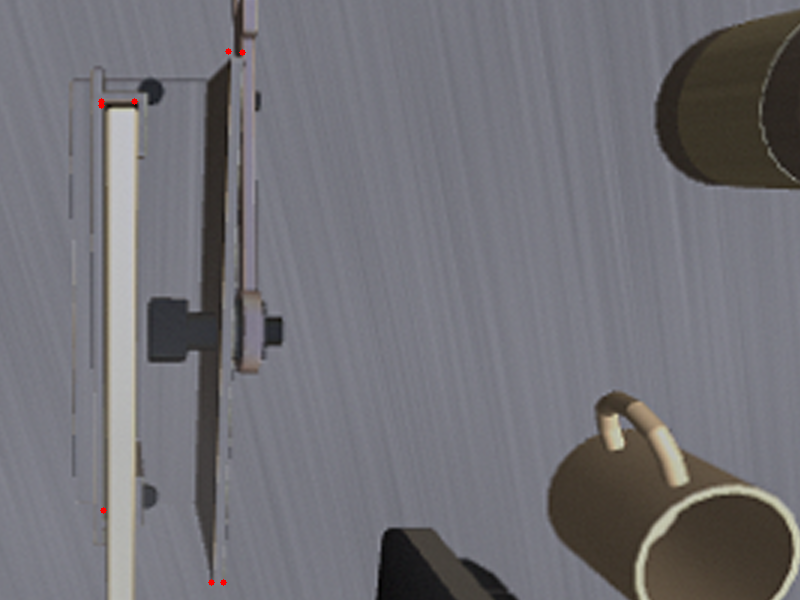

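View pics/w2.png

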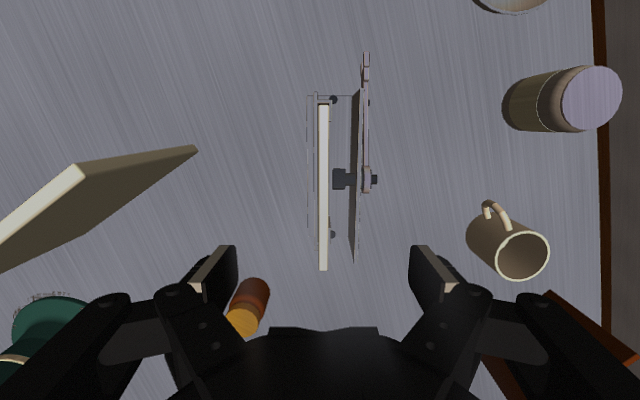

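```bash
python3 -m pendant '[[[-0.0015,0,-0.03],0,1],[[0,0,-0.04],0,1],[[0,0,-0.04],0,1],[[0,0,-0.04],0,1],[[0,0,-0.023],0,1],[[0,0,0],0,0.6],[[0,0,0],0,0],[[0,0,0],0,0],[[0,0,0],0,0],[[0,0,0],0,0],[[0,0,0],0,0]]' 60
python3 - <<'E'
from h import *
c=snap('wrist','w3.png');s=sense(); print(s['time'],s['eef_pos'],s['wrist_force'],s['grip_width'])
E
```

```text
time: 6.58
eef_pos: [540.9, 189.7, 119.4]
eef_rot: [[0.002, 0.961, -0.275], [0.0, -0.275, -0.961], [-1.0, 0.002, -0.001]]
wrist_force: [0.3, -0.4, 6.7]
grip_width: 9.3
6.625 [540.9054959  189.7326355  119.45818692] [ 0.30131332 -0.34296989  7.15082582] 9.21182762773737
```

View pics/w3.png

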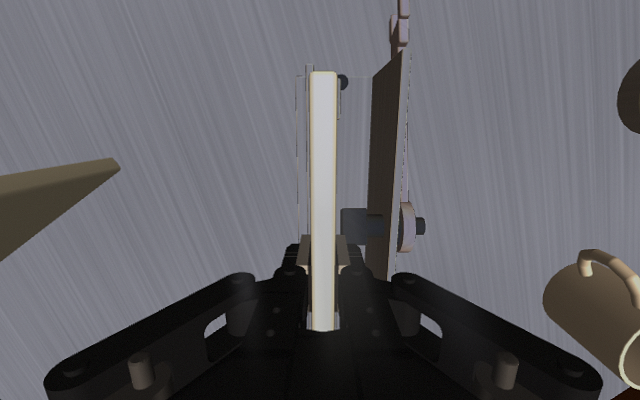

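```bash
python3 -m pendant '[[[0,0,0.01],0,0],[[0,0,0.02],0,0],[[0,0,0.025],0,0],[[0,0,0.025],0,0],[[0,0,0.03],0,0],[[0,0,0.03],0,0],[[0,0,0.03],0,0],[[0,0,0.01],0,0],[[0,0,0],0,0]]' 60
python3 - <<'E'
from h import *
c=snap('wrist','w4.png');s=sense(); print(s['time'],s['eef_pos'],s['wrist_force'],s['grip_width'])
c=snap('scene','s4.png')
E
```

```text
time: 7.75
eef_pos: [539.7, 189.6, 298.7]
eef_rot: [[0.001, 0.962, -0.275], [-0.0, -0.275, -0.962], [-1.0, 0.001, -0.0]]
wrist_force: [0.3, -0.1, -3.3]
grip_width: 9.4
7.8 [539.35809229 189.31653903 297.65352173] [-1.22798464  0.09392537 -2.95514893] 9.07260728337868
```

View pics/w4.png

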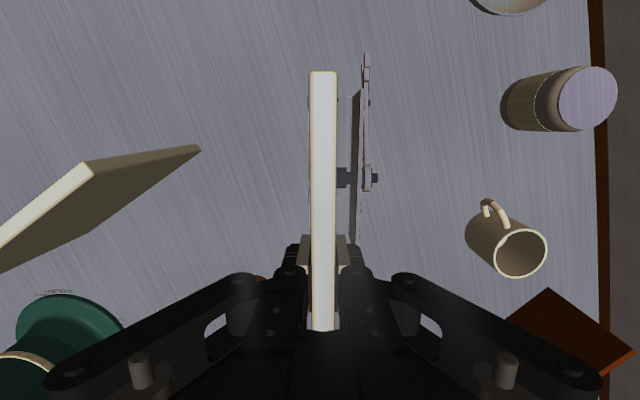

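View pics/s4.png

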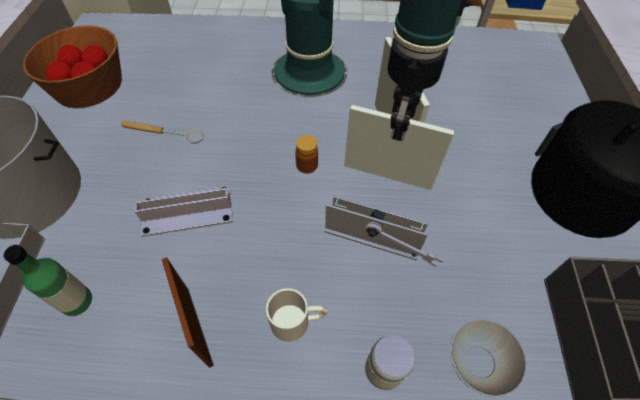

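```bash
python3 -m pendant '[[[-0.0015,-0.025,0],0.0535,0],[[-0.0015,-0.045,0],0.0535,0],[[-0.0015,-0.05,0],0.0535,0],[[-0.0015,-0.05,0],0.0535,0],[[-0.0015,-0.05,0],0.0535,0],[[-0.0015,-0.05,0],0.0535,0],[[-0.0015,-0.05,0],0.0535,0],[[-0.0015,-0.05,0],0.0535,0],[[-0.0015,-0.045,-0.03],0.0535,0],[[-0.001,-0.0245,-0.03],0.0535,0],[[0,0,-0.03],0,0],[[0,0,-0.01],0,0],[[0,0,0],0,0]]'
python3 - <<'E'
from h import *
import pickle
cc=[snap(n,n+'5.png') for n in ('wrist','top','scene')]; pickle.dump(cc,open('c5.pkl','wb'));s=sense(); print(s['time'],s['eef_pos'],s['wrist_force'],s['grip_width'],np.arctan2(s['eef_rot'][1,1],s['eef_rot'][0,1]))
crop(cc[2]['pixels'],120,70,130,180,3,'s5c.png')
crop(cc[1]['pixels'],360,130,140,120,5,'t5c.png')
E
```

```text
time: 9.48
eef_pos: [525.2, -249.1, 197.5]
eef_rot: [[-0.002, 0.967, 0.255], [0.001, 0.255, -0.967], [-1.0, -0.001, -0.002]]
wrist_force: [1.2, -1.0, -2.5]
grip_width: 9.3
9.625 [ 526.38432514 -249.62757366  199.58181633] [ 0.50985963 -0.43886778 -2.17315767] 9.104118566510703 0.2575299442891466
```

View pics/wrist5.png

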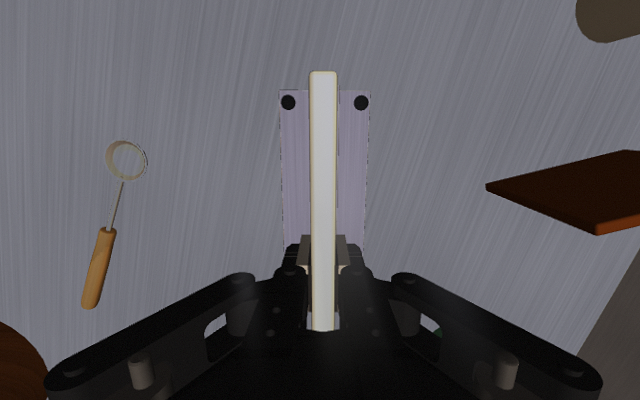

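View pics/s5c.png

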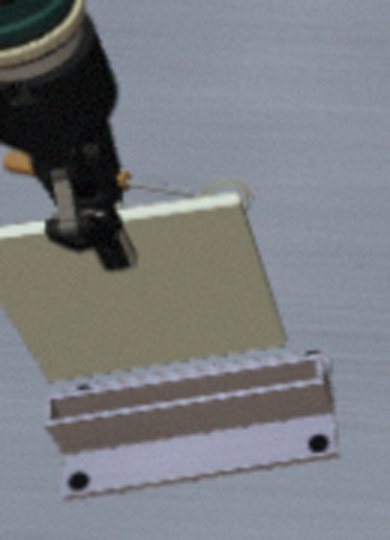

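View pics/t5c.png

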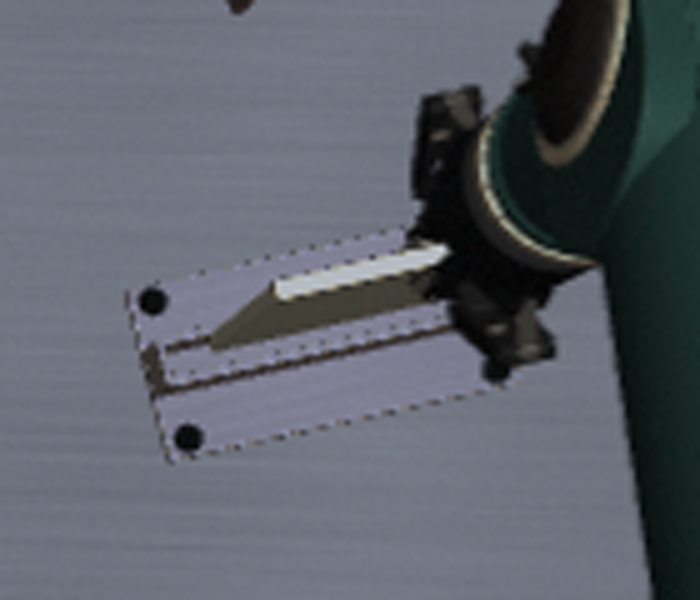

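```bash
cat > f5.py <<'E'
from h import *
import pickle
w,t,s=pickle.load(open('c5.pkl','rb'))
def pts(p,a,L):
    R=np.array([[np.cos(a),-np.sin(a)],[np.sin(a),np.cos(a)]])
    return [(*(np.array(p)+R@[x,y]),z) for x,y,z in L]
zt=199.6-119.5+158; zb=zt-150
B=pts((526.4,-249.6),.2575,[(5,85,zt),(-5,85,zt),(5,85,zb),(-5,85,zb),(5,-85,zb),(5,-85,zt)])
S=pts((526,-249.7),.256,[(50,103,3),(-50,103,3),(14,99,50),(-14,99,50),(9,99,50),(-9,99,50),(50,-103,3),(-50,-103,3),(50,-40,3),(-50,-40,3)])
def ov(c,x,y,ww,h,k,fn):
    im=cv2.resize(c['pixels'],None,fx=k,fy=k,interpolation=cv2.INTER_CUBIC)
    for L,col in ((B,(255,0,0)),(S,(0,0,255))):
        for q in proj(c,L): cv2.circle(im,(int(q[0]*k+k/2),int(q[1]*k+k/2)),2,col,-1)
    cv2.imwrite('pics/'+fn,im[y*k:(y+h)*k,x*k:(x+ww)*k])
ov(t,370,150,80,80,7,'o5t.png'); ov(s,120,120,130,120,5,'o5s.png'); ov(w,260,60,130,200,3,'o5w.png')
E
python3 f5.py
```

```text
(no output)
```

View pics/o5t.png

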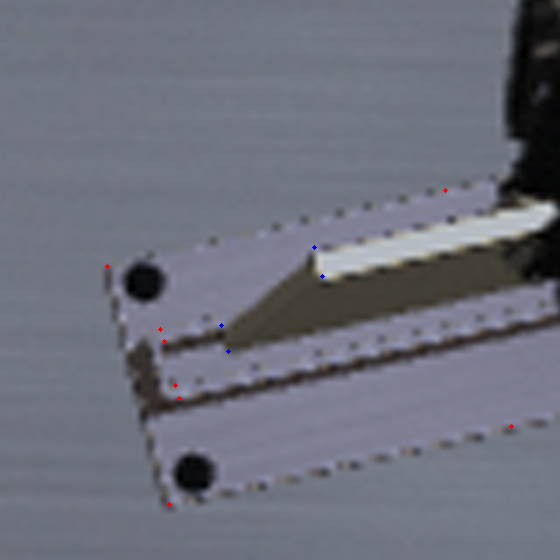

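View pics/o5s.png

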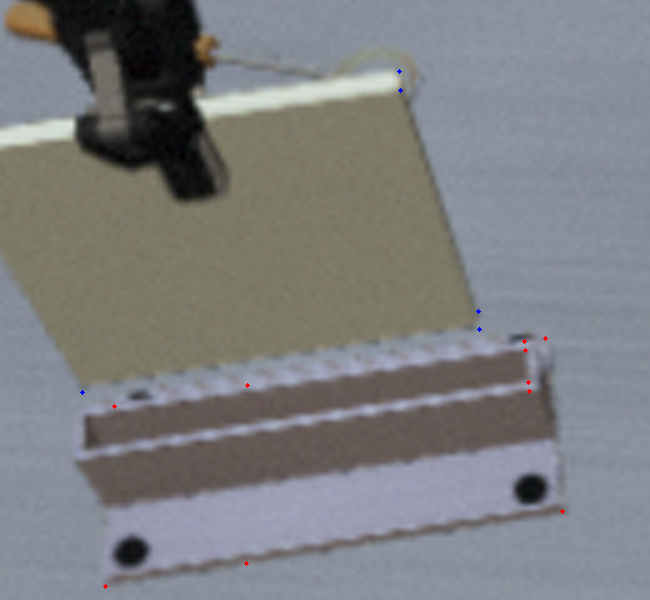

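View pics/o5w.png

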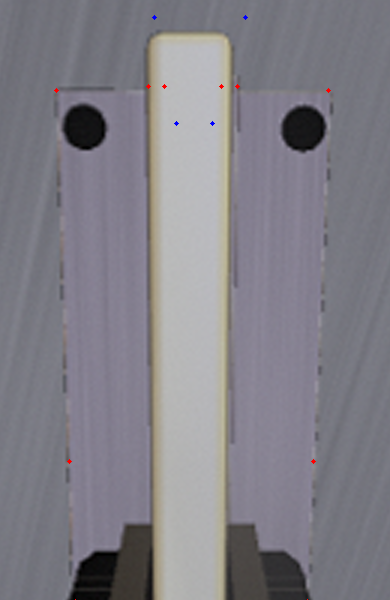

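```bash
python3 -m pendant '[[[0.0008,0,-0.02],0,0],[[0,0,-0.02],0,0],[[0,0,-0.012],0,0],[[0,0,-0.012],0,0],[[0,0,0],0,0]]'
python3 - <<'E'
from h import *
cc=[snap(n,n+'6.png') for n in ('top','scene')];s=sense(); print(s['time'],s['eef_pos'],s['wrist_force'],s['grip_width'])
a=cv2.resize(cc[0]['pixels'][150:240,370:470],None,fx=4,fy=4); b=cv2.resize(cc[1]['pixels'][130:240,120:240],None,fx=3.27,fy=3.27)
cv2.imwrite('pics/c6.png',np.hstack([a[:359],b[:359]]))
E
```

```text
time: 10.25
eef_pos: [525.6, -249.6, 133.1]
eef_rot: [[-0.002, 0.967, 0.254], [0.001, 0.254, -0.967], [-1.0, -0.002, -0.001]]
wrist_force: [-0.5, 0.4, -2.5]
grip_width: 9.0
10.35 [ 526.53736496 -249.94586142  134.41630001] [ 0.51047624 -0.09155022 -2.3737749 ] 9.390255743968133
```

View pics/c6.png

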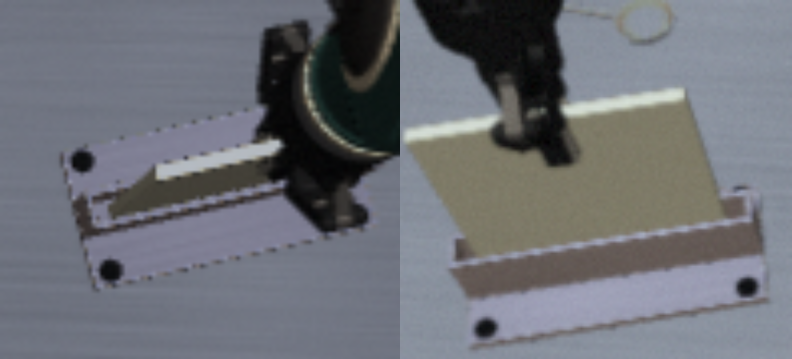

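```bash
python3 -m pendant '[[[0,0,-0.008],0,0],[[0,0,-0.006],0,0],[[0,0,0],0,0],[[0,0,0],0,0.2],[[0,0,0],0,0.3],[[0,0,0],0,0.4],[[0,0,0],0,0.4],[[0,0,0.02],0,0.4],[[0,0,0.04],0,0.4],[[0,0,0.05],0,0.4],[[0,0,0.05],0,0.4]]'
python3 - <<'E'
from h import *
cc=[snap(n,n+'7.png') for n in ('top','scene')];s=sense(); print(s['time'],s['eef_pos'],s['wrist_force'],s['grip_width'])
a=cv2.resize(cc[0]['pixels'][150:240,370:470],None,fx=4,fy=4); b=cv2.resize(cc[1]['pixels'][130:240,120:240],None,fx=3.27,fy=3.27)
cv2.imwrite('pics/c7.png',np.hstack([a[:359],b[:359]]))
E
```

```text
time: 11.72
eef_pos: [526.3, -249.7, 283.4]
eef_rot: [[0.001, 0.967, 0.254], [-0.001, 0.254, -0.967], [-1.0, 0.001, 0.001]]
wrist_force: [0.9, 0.9, -0.1]
grip_width: 34.6
11.825 [ 529.57858688 -250.44045835  288.06224067] [ 0.10440771 -0.15762381 -0.37500392] 34.30138257902654
```

View pics/c7.png

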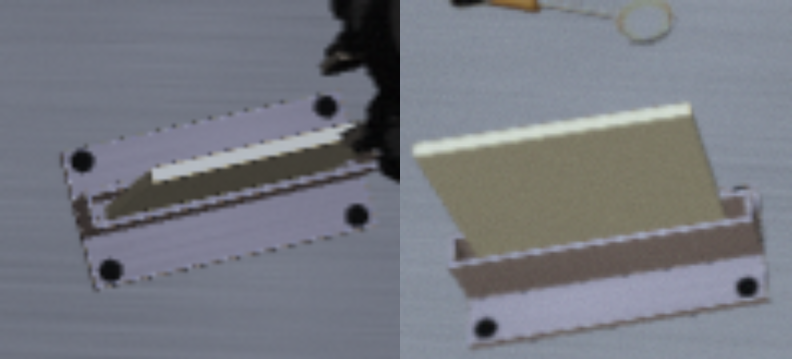

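```bash
python3 -m pendant '[[[0.0034,0.0483,0],0.115,1],[[0.0034,0.0483,0],0.115,1],[[0.0034,0.0483,0],0.115,1],[[0.0034,0.0483,0],0.115,1],[[0.0034,0.0483,0],0.115,1],[[0.0034,0.0483,0],0.115,1],[[0.0034,0.0483,0],0.115,1],[[0.0034,0.0483,0],0.115,1],[[0.0034,0.0483,-0.03],0.115,1],[[0,0,-0.03],0,1],[[0,0,0],0,1]]'
python3 - <<'E'
from h import *
import pickle
cc=[snap(n,n+'8.png') for n in ('wrist','top','scene')]; pickle.dump(cc,open('c8.pkl','wb')); s=sense(); print(s['time'],s['q'],s['eef_pos'],s['grip_width'],np.degrees(np.arctan2(s['eef_rot'][1,1],s['eef_rot'][0,1])))
for t in ('bolt_head','rack','bracket_top'): print(t,pinpoint('wrist',t))
E
```

```text
time: 13.2
eef_pos: [555.5, 184.4, 218.7]
eef_rot: [[-0.004, 0.275, 0.962], [-0.001, 0.962, -0.275], [-1.0, -0.002, -0.003]]
wrist_force: [0.4, -0.7, -0.3]
grip_width: 85.3
13.35 [ 14.07244275  29.82964724 -47.91783517  99.20564046  24.76788358
  62.00538836  31.97168956] [557.69879408 184.3968009  221.85169994] 85.5883597489226 73.9262395675003
bolt_head [{'centre': [325.7, 194.6], 'conf': 0.69}]
rack []
bracket_top [{'centre': [319.1, 227.4], 'conf': 0.64}]
```

View pics/wrist8.png

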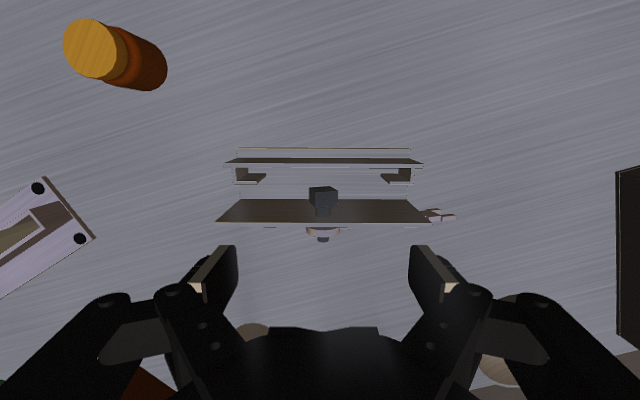

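View pics/scene8.png

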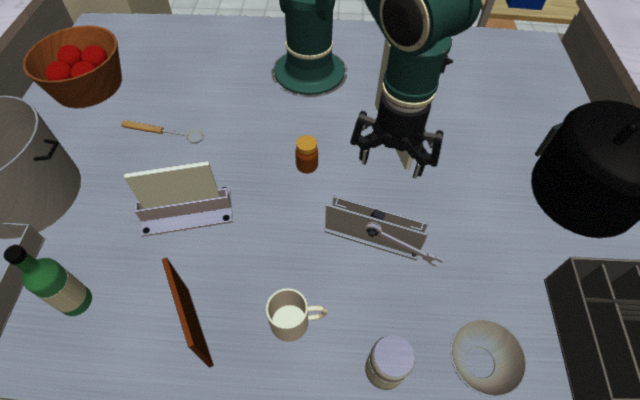

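```bash
cat > f8.py <<'E'
from h import *
import pickle
w,t,s=pickle.load(open('c8.pkl','rb'))
def pts(p,a,L):
    R=np.array([[np.cos(a),-np.sin(a)],[np.sin(a),np.cos(a)]])
    return [(*(np.array(p)+R@[x,y]),z) for x,y,z in L]
c,sn=np.cos(-.32),np.sin(-.32)
H=[(x,y*c-z*sn,76+y*sn+z*c) for x in (12,28) for y in (12,-12) for z in (12,-12)]
import sys
P=eval(sys.argv[1])
S=pts(P[:2],P[2],[(45,106,100),(45,-106,100),(40,106,100),(40,-106,100),(-7,106,60),(-7,-106,60),(-12,106,60),(-12,-106,60)]+H)
def ov(c,x,y,ww,h,k,fn):
    im=cv2.resize(c['pixels'],None,fx=k,fy=k,interpolation=cv2.INTER_CUBIC)
    for q in proj(c,S): cv2.circle(im,(int(q[0]*k+k/2),int(q[1]*k+k/2)),1,(0,0,255),-1)
    return im[y*k:(y+h)*k,x*k:(x+ww)*k]
cv2.imwrite('pics/o8w.png',ov(w,205,140,235,110,3,''))
a=ov(t,215,140,105,75,3,''); b=ov(s,315,180,130,100,3,'')
cv2.imwrite('pics/o8st.png',np.hstack([cv2.resize(a,(400,286)),cv2.resize(b,(372,286))]))
E
python3 f8.py '(540,189.2,-.279)'
```

```text
(no output)
```

View pics/o8w.png

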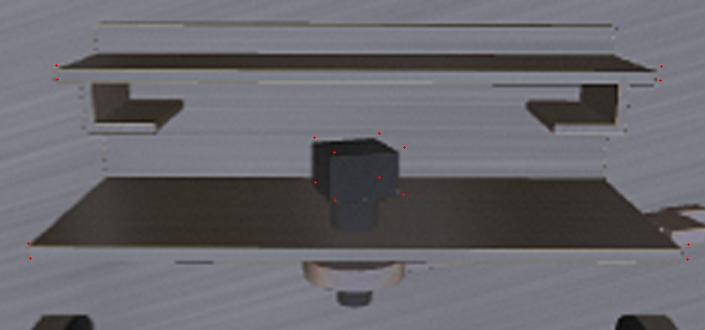

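View pics/o8st.png

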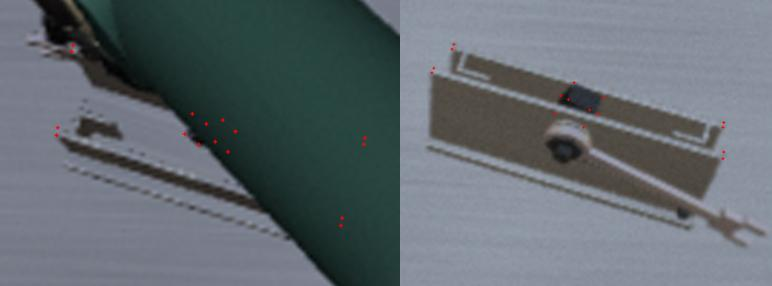

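```bash
python3 -m pendant '[[[0.0015,-0.0012,-0.02],0,0.7],[[0,0,-0.035],0,0.7],[[0,0,-0.035],0,0.7],[[0,0,0],0,0.7]]'
python3 - <<'E'
from h import *
import pickle
cc=[snap(n,n+'9.png') for n in ('wrist','top','scene')]; pickle.dump(cc,open('c8.pkl','wb')); s=sense(); print(s['time'],s['q'],s['eef_pos'],s['grip_width'],np.degrees(np.arctan2(s['eef_rot'][1,1],s['eef_rot'][0,1])),s['wrist_force'])
cv2.imwrite('pics/c9.png',np.vstack([cc[1]['pixels'][100:400],cc[2]['pixels'][:280]]))
E
python3 f8.py '(540.7,188.5,-.279)'
```

```text
time: 14.0
eef_pos: [556.3, 182.3, 127.0]
eef_rot: [[-0.006, 0.276, 0.961], [-0.002, 0.961, -0.276], [-1.0, -0.003, -0.005]]
wrist_force: [1.0, 0.6, 0.8]
grip_width: 59.8
14.15 [ 10.95202218  35.87332719 -43.84994081 103.17910351  30.40771462
  53.30862725  27.78157433] [558.96716539 184.07116155 131.27932388] 59.8888578273945 74.00887104909324 [-0.20987503  0.60107754  0.73916362]
```

View pics/c9.png

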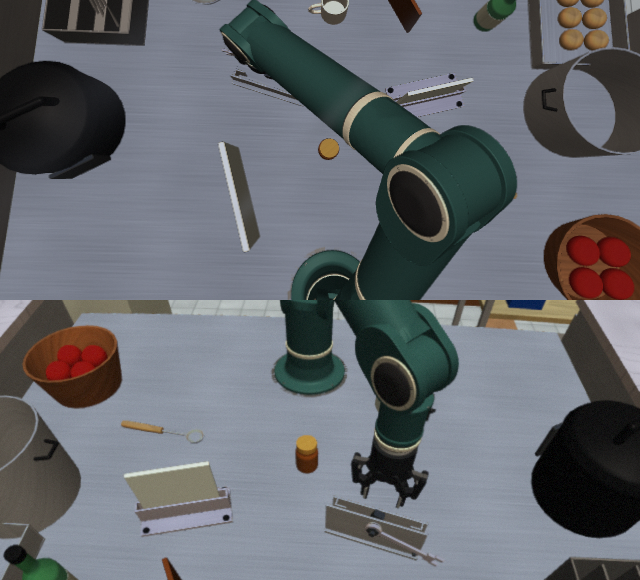

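View pics/o8w.png

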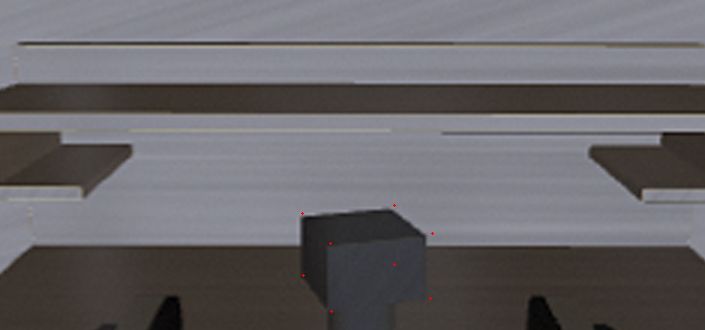

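View pics/wrist9.png

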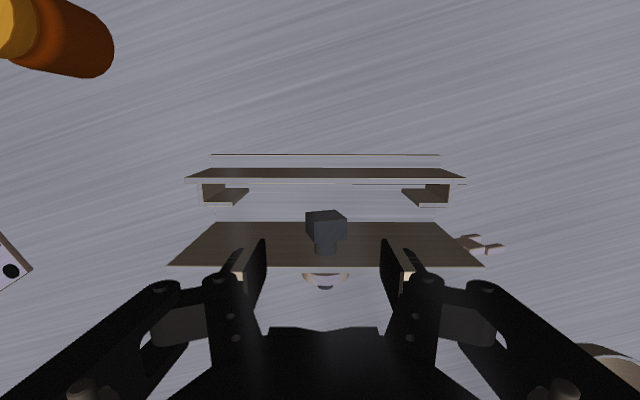

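```bash
python3 -m pendant '[[[0.001,0.0006,-0.02],0,0.7],[[0,0,-0.025],0,0.7],[[0,0,-0.025],0,0.7],[[0,0,-0.011],0,0.7],[[0,0,0],0,0.7],[[0,0,0],0,0.7]]'
python3 - <<'E'
from h import *
cc=[snap(n,n+'10.png') for n in ('wrist','scene')]; s=sense(); print(s['time'],s['eef_pos'],s['grip_width'],s['wrist_force'])
E
```

```text
time: 14.9
eef_pos: [560.0, 184.6, 50.2]
eef_rot: [[0.002, 0.276, 0.961], [0.001, 0.961, -0.276], [-1.0, 0.001, 0.001]]
wrist_force: [-0.0, -0.6, -0.3]
grip_width: 59.5
15.0 [560.010937   184.44600238  50.28134216] 59.81543307141341 [ 0.81733702  0.20425958 -0.00215274]
```

View pics/wrist10.png

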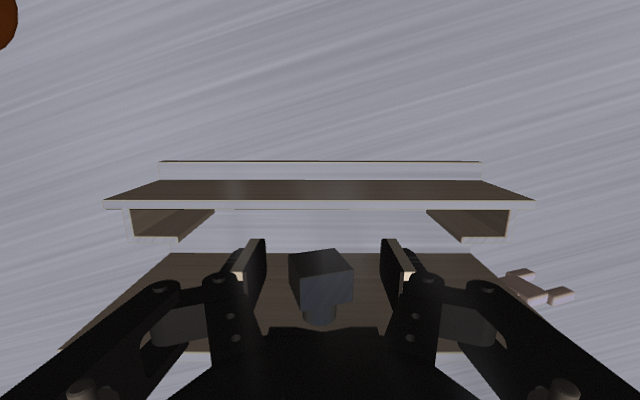

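```bash
python3 -m pendant '[[[0,0,0],0,0.45],[[0,0,0],0,0.3],[[0,0,0],0,0],[[0,0,0.001],0,0],[[0,0,0.001],0,0],[[0,0,0.001],0,0],[[0,0,0],0,0]]' 30
python3 - <<'E'
from h import *
cc=[snap(n,n+'11.png') for n in ('wrist','scene')]; s=sense(); print(s['time'],s['eef_pos'],s['grip_width'],s['wrist_force'],s['wrist_torque'])
a=cv2.resize(cc[0]['pixels'][200:400,180:480],None,fx=1.3,fy=1.3);b=cv2.resize(cc[1]['pixels'][180:280,310:450],None,fx=2.6,fy=2.6)
cv2.imwrite('pics/c11.png',np.hstack([a,b]))
E
```

```text
time: 15.88
eef_pos: [559.2, 183.1, 51.0]
eef_rot: [[-0.001, 0.276, 0.961], [-0.001, 0.961, -0.276], [-1.0, -0.001, -0.001]]
wrist_force: [5.1, -2.3, -15.9]
grip_width: 26.5
15.975 [559.18912408 183.09852781  50.96717831] 26.57355266481947 [  4.5554859   -1.74056143 -15.86009736] [-0.47475497 -0.94891497 -0.0650949 ]
```

View pics/c11.png

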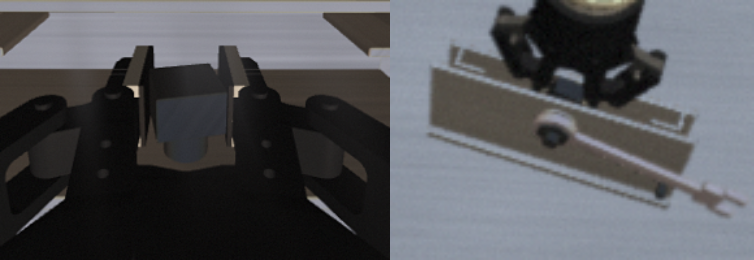

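```bash
python3 -m pendant '[[[0,0,0.001],0,0],[[0,0,0.001],0,0],[[0,0,0.001],0,0],[[0,0,0.001],0,0],[[0,0,0.001],0,0],[[0,0,0],0,0]]' 60
python3 - <<'E'
from h import *
cc=[snap(n,n+'12.png') for n in ('wrist','scene')]; s=sense(); print(s['time'],s['eef_pos'],s['grip_width'],s['wrist_force'],s['wrist_torque'])
a=cv2.resize(cc[0]['pixels'][200:400,180:480],None,fx=1.3,fy=1.3);b=cv2.resize(cc[1]['pixels'][180:280,310:450],None,fx=2.6,fy=2.6)
cv2.imwrite('pics/c12.png',np.hstack([a,b]))
E
```

```text
time: 16.73
eef_pos: [559.2, 183.1, 53.8]
eef_rot: [[-0.002, 0.276, 0.961], [0.001, 0.961, -0.276], [-1.0, 0.0, -0.002]]
wrist_force: [10.9, 1.0, -34.3]
grip_width: 23.0
16.825 [559.17767653 183.14643532  53.8136744 ] 22.837812898349643 [ 10.98236486   0.84281905 -34.92726943] [ 0.13738174 -2.19349567 -0.09987897]
```

View pics/c12.png

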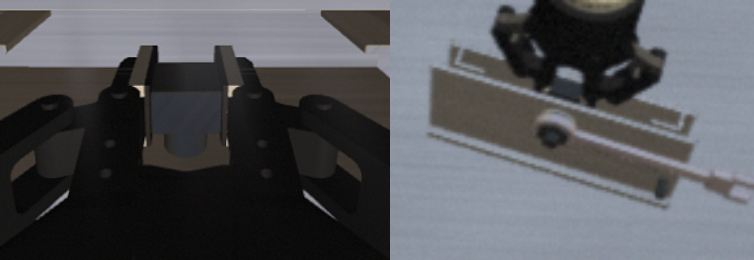

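```bash
python3 -m pendant '[[[0,0,-0.0015],0,0],[[0,0,-0.0015],0,0],[[0,0,0],0,0],[[0,0,0],0,0]]'
python3 - <<'E'
from h import *
cc=[snap(n,n+'13.png') for n in ('wrist','scene','top')]; s=sense(); print(s['time'],s['eef_pos'],s['grip_width'],s['wrist_force'],s['wrist_torque'])
for n,c in (('scene',cc[1]),):
    print([(d['centre'],d['conf']) for d in pinpoint(n,'spanner_end')])
    for th in (-.12,0,.12): print(th,proj(c,[540.7+.961*54+.275*150*np.cos(th),188.5-.275*54+.961*150*np.cos(th),76+150*np.sin(th)]))
cv2.imwrite('pics/c13.png',cv2.resize(cc[1]['pixels'][130:290,120:450],None,fx=2.4,fy=2.4))
crop(cc[1]['pixels'],310,180,150,100,5,'c13s.png')
E
```

```text
time: 17.32
eef_pos: [559.2, 183.1, 53.6]
eef_rot: [[-0.001, 0.277, 0.961], [-0.001, 0.961, -0.277], [-1.0, -0.001, -0.0]]
wrist_force: [4.6, -4.3, -13.0]
grip_width: 23.0
17.475 [559.2336289  183.11706702  53.66201888] 22.98058010444497 [  3.14985624  -3.75879748 -13.14714556] [-0.75316346 -0.75819254 -0.13066416]
[([446.1, 250.9], 0.83)]
-0.12 [[441.93961404 255.02422617]]
0 [[444.8306812  251.11598549]]
0.12 [[446.74538549 246.73911695]]
```

View pics/c13.png

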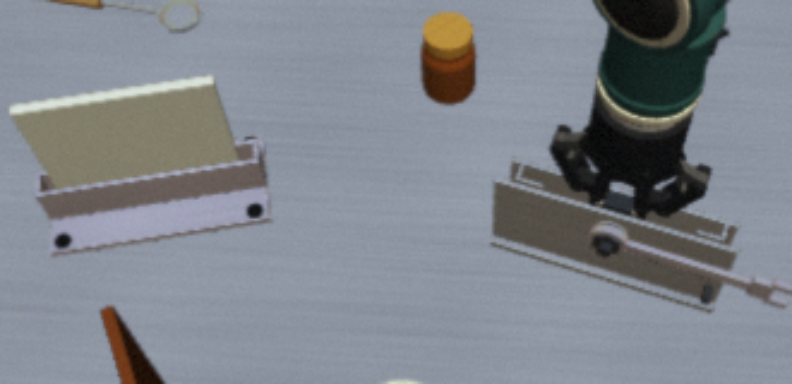

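View pics/c13s.png

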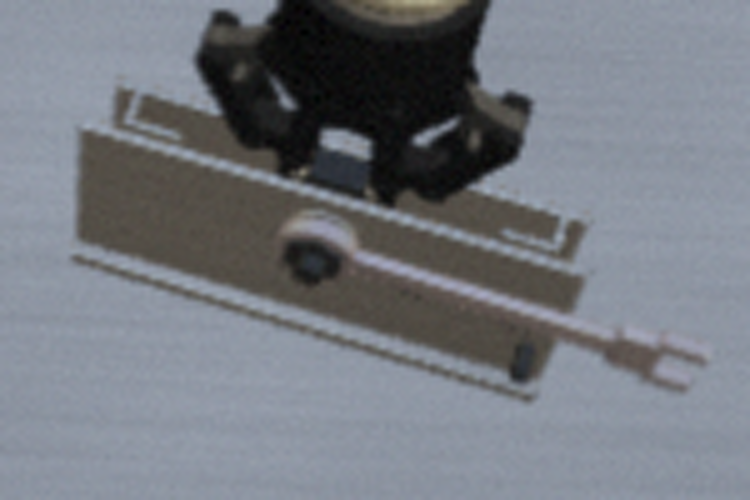

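View pics/wrist13.png

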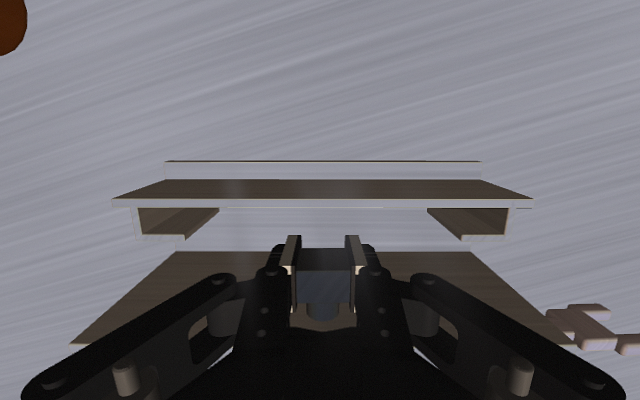

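Run:
```python
from h import *
print(manip.sign_off()); s=sense(); print(s['time'],s['grip_width'],s['eef_pos'],s['wrist_force'])
```

```text
the job is handed in; nothing more can be done
None
the job is handed in; nothing more can be done
```

The board is in the drying stand and the bolt is held level by its head. I handed the job in at about 17.5 s while still gripping. No verdict is reported.

**Board:** The smaller white board (scene picture 382, 204) was drawn straight up and lowered into the stand. It was then let go. It stands upright in the slot in the last scene picture.

**Bolt:** I reached into the gap and closed on the bolt head across its flats. At 30 N the bolt turned only part of the way: the fingers read 26.5 mm and the spanner still drooped. Raising the grip to 60 N and easing the gripper up a few millimetres brought the pads flat onto the head.

**Last checks:**
- **Spanner:** its end shows at (446, 251) in the scene picture. Level would put it at (445, 251), and ±0.12 rad would move it about 4 pixels.
- **Grip:** the fingers read 23.0 mm, where about 23 is expected on the 24 mm flats because the gripper reads roughly 1 mm low. The grasp point is about 3 mm below the bolt head's centre.
- **Load:** the wrist force was about 14 N at the end, down from about 37 N after I eased the arm back 3 mm. The fingers stayed inside the gap, away from the spanner.
- **Bystanders:** the arm never went near the jar or the mug. I did not measure their positions again at the end.

**Disagreement:** The wrist camera's calibration was 1–2 mm off from the other views. I took values in between, and everything fitted.

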